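Raise the ware shelf two rungs and park the slip jar beneath it

TASK

Lift the small ware shelf by its black grip until its yellow pawl has dropped over the red rung, then lower it gently so that it hangs on that rung, and let go. Then move the white slip jar until it stands upright on the table and wholly under the shelf. The wooden stamp on the shelf must stay standing there, and the blue bowl and the red tape roll are to be left where they lie.

Things in the scene. Friction and masses are not known exactly. Their poses are not given: they have to be found in the camera images.
- stand: Fixed ladder mast on a dark foot. Origin on the table under the mast's middle; +x from the open front to the back, y along the rungs, z up. Four rungs at x = 0, heights 105, 150, 195 (third, red), 240 mm, between rails at y = +-52 mm; mast 302 mm high. Foot: x -20 to +70 mm, y +-80 mm, 28 mm high: the back stop of the space under the shelf.
- shelf_top (a point): Centre of the ware shelf's top face. The plywood shelf is 128 mm deep (x from -150 to -22 mm in the stand's frame), 210 mm wide (y +-105 mm), 10 mm thick, and slides only up and down the mast. Its underside is 45 mm above the table on the lowest rung, 90 mm on the second, 135 mm on the red one.
- ware_shelf (a joint): Height of the shelf above its start, m, upward: 0 on the lowest rung (start), 0.045 second, 0.090 red; top stop 0.145. About 6 N; sinks when let go between rungs. To seat on a rung, lift at least 20 mm (best 24 to 35) above that seat so that the pawl slips past the rung and drops back, then lower. From 28 mm above the red seat the fourth rung starts to fold the pawl; lowering undoes that.
- pawl (a joint): Swing of the yellow gravity pawl on the shelf, rad: 0 = level, finger out over the rungs (it holds); it grows to about 0.7 as a rung pushes the finger down while the shelf goes up, and falls back to 0 by its own weight once past. It needs no touching.
- shelf_grip (a point): Middle of the black grip's shaft: an upright round knob standing on the shelf 18 mm behind its front edge, at x = -132 mm, y = 0 in the stand's frame. Shaft 20 mm thick, from 27 mm below to 22 mm above this point; its round head is 32 mm wide and its top is 40 mm above this point. The shelf's top lies 34 mm below this point. It moves with the shelf.
- jar_center (a point): Slip jar: white round jar with a black lid, 66 mm in diameter, 94 mm high, about 0.17 kg; this point is its centre, 47 mm up. It stands upright on the table in front of the shelf; it fits under the shelf only when that hangs on the red rung or higher.
- stamp_center (a point): Turned wooden stamp, 26 mm in diameter, 50 mm high, 30 g, standing loose on the shelf towards its +y end; this point is its centre, 25 mm above the shelf's top.
- bowl: Blue water bowl, 102 mm wide, 64 mm high; origin at the centre of its underside. Bystander.
- tape: Roll of red tape lying flat, 91 mm wide, 24 mm high; origin at the centre of its underside. Bystander.
Not all that is in view belongs to the job. What is shaped like the part that bears stamp_center but green is not meant. Leave any orange or purple look-alike of the part that bears jar_center alone.

How it is judged (in metres and radians):
On the way, in this order (a step that is already met when the one before it is completed fails the run):
1. the shelf is lifted past the red rung and its pawl has dropped back level (value of joint ware_shelf above 0.097 m and value of joint pawl below 0.15 rad), for 0.05 s.
2. the shelf hangs at rest on the red rung and the fingers have let go of it (value of joint ware_shelf between 0.0865 and 0.094 m and value of joint pawl below 0.15 rad and contact force between the fingers and stand below 0.3 N), for 0.3 s.
3. the jar stands wholly under the shelf (x of jar_center in the frame of stand between -0.12 and -0.045 m and y of jar_center in the frame of stand between -0.075 and 0.075 m and angle between jar_center's own z axis and vertical below 0.15 rad), for 0.2 s.
At the end, for the whole second after the job is handed in: Shelf hanging on the red rung (joint 0.0865 to 0.094 m, pawl within 0.15 rad of level); jar on the table, upright within 0.1 rad, its centre 120 to 45 mm in front of the mast and within 75 mm of it sideways (covered by the shelf); stamp still upright on the shelf (0.1 rad) (value of joint ware_shelf between 0.0865 and 0.094 m and value of joint pawl below 0.15 rad and x of jar_center in the frame of stand between -0.12 and -0.045 m and y of jar_center in the frame of stand between -0.075 and 0.075 m and height (world z) of jar_center below 0.052 m and angle between each of jar_center, stamp_center's own z axis and vertical below 0.1 rad and z of stamp_center in the frame of stand above 0.16 m); the robot touches nothing.
It fails at once if the shelf drops (faster than 0.3 m/s downward) (velocity of joint ware_shelf below -0.3 m/s).
It fails at once if the stamp topples or leaves the shelf (angle between stamp_center's own z axis and vertical above 0.5 rad or z of stamp_center in the frame of stand below 0.06 m).
It fails at once if the jar is tipped over (angle between jar_center's own z axis and vertical above 0.6 rad).
It fails at once if the bowl or the tape roll is moved more than 30 mm (distance of any of bowl, tape from where it was at the start of the episode above 0.03 m).
It also fails if it takes over 53 s, if anything falls off the work surface, if the arm or the gripper's body presses on something with over 40 N, if the wrist force passes 120 N, or if a joint passes its speed limit or range.

ROBOT

A 6-joint arm with a two-finger parallel gripper is mounted at the origin on the work surface; the furniture and walls round the work are solid. World frame = base frame: x ahead of the robot, y to its left, z up, the work surface at z = 0. Lengths are in mm, angles in degrees, forces in N, time in s.
With the tool pointing down it reaches from about 350 to 850 mm from the base axis. Payload 8.1 kg.
Tool frame: the origin (TCP) lies at the very end of the fingers, on their centre line; the grasp point (between the pads) lies 19 mm behind it; z points along the fingers, y is the line along which they close (so a half turn about z gives the same grasp; the last joint's range is limited). The gripper opens to 85 mm and grips with 20 to 120 N. Pads are 22 mm wide; open, the fingers measure 114 mm over their backs; the gripper's body (76 mm by 85 mm) begins 54 mm behind the grasp point. The pads swing forward as they close: fully open they stand 13 mm farther back than shut.
Start: joints at [-72.559, 7.471, 85.268, -0, 87.261, -4.893], TCP at [228.022, -554.988, 231.292] pointing down, gripper open.
Joint ranges: [-169.43, 169.43], [-51.17, 129.36], [1.28, 143.12], [-76.62, 256.62], [0, 156.53], [-152.29, 152.29]. Speed limits (degrees/s): [136.94, 136.94, 159.86, 180, 180, 180].

INTERFACE

Orientations are given as [roll, pitch, yaw] about the fixed x, y, z axes, in that order (R = Rz(yaw) Ry(pitch) Rx(roll)).
In Python, from bench import sense, eyes, job, models gives the robot as it stands. The module is installed in compiled form; this text tells all that it offers.
- The arm moves only by the tool apply_moves, never from a script. Its argument "rows" is a list of rows, each a list of 6 numbers: the shift along the tool's x, y, z in mm, then the turn, a rotation vector about the tool's x, y, z in rad. In form: [[dx, dy, dz, rx, ry, rz], ...]. A call has exactly 5 rows; each row shifts and turns the commanded pose from where the row before left it, along the tool's axes as they then stand; what a row does not reach is not made up. A row lasts 1/8 s, in which the tool goes at most 62.5 mm and 10.7 degrees, less where a joint would pass 70% of its speed; a pose out of reach is approached as far as the arm can. A call is refused whole if a number of a shift passes 62.5 or a number of a turn 0.188, either way. A call with a gripper value outside its range is refused whole. "fingers" is the finger opening in mm, from 0 to 85.4, set as the call begins (left out, the last holds). The fingers move at their own pace and stop on an object; "grip_force" is the grip in N (left out, the last holds). Time passes only in rows, so rows that do not move let the fingers close, or fill a call up. It gives the time, the measured TCP pose, the force, the opening and the grip force at its end, in the units of the state.
- sense(): the state, without advancing time (a new reading comes with each control period).
- eyes.snapshot(name): name is "scene" or "top" or "wrist"; returns (picture, depth): 400x640x3 uint8, red, green, blue; 400x640 float32, mm along the optical axis (not along the pixel's ray), 0 where there is no reading.
- eyes.get_calibration(name): a dict with "intrinsics" (3x3 intrinsics, pixels), "D" ([k1, k2, p1, p2, k3] as OpenCV has them; the pictures are not rectified), "R" (3x3) and "t" (3): a world point X has camera coordinates R X + t; the wrist camera has in their place "mount" (4x4, takes a point from camera to tool coordinates, whose origin is the TCP and whose axes are the flange's). Camera axes: x right, y down, z forward; pixel columns grow to the right and rows downward; lengths in mm; the calibration is good to about 2 mm. A picture is of the moment at which its call begins: read the wrist's pose just before it. get_calibration takes no time and is no camera call.
- job.hand_in(): hands the job in; it is judged then, once.
Trained networks look in the newest picture that a camera, given by its name, has taken for a name from the list of things; names that differ only in an ending like _2 or _b are one class to them, and where a whole thing is asked for, a point or a joint stands for the part that bears it (a point fixed in the world has none). Each returns a list of dicts, best first, with "confidence" (0 to 1); they miss things now and then, are a little off and sometimes report something else, mostly with a low value. They report only what shows in the picture. A call takes as long as a camera call. They do not tell look-alikes from the thing itself.
- models.boxes_of(name, camera): "xyz" ([x, y, z] in mm, in world coordinates, good to about 4 mm: the middle of the surface that is visible of it).
- models.cut_out(name, camera): "pixels" (400x640 bool, what is visible of it).
- models.place_of(name, camera): "xyz" ([x, y, z] in mm, in world coordinates, good to about 4 mm: a listed point, or the origin of a listed thing).
The state is a dict: "time": time; "joint_pos": joint angles; "qd": joint speeds; "joint_efforts": joint torques, N m; "tool_pos": TCP position; "tcp_rot": TCP orientation; "ft_force": force on the tool from outside, world axes, zero at the start; "wrist_torque": the same for the moment, N m; "finger_gap": finger opening in mm; "grip_force": force on a finger pad.
Only numpy, scipy, OpenCV 4.12 (cv2) and the standard library are available. Lean on these libraries where they do the work, as an engineer would, in place of code of your own. Each camera call takes 0.05 s, during which the arm holds its last target. There are 200 camera calls.

## Working session

There is one attempt and no reset: what is moved stays moved. The work goes in short steps, Python scripts to look and compute and a tool call to move; the robot and the scene stay as the last step left them, time stands still between calls to the robot, and variables do not carry over. Pictures are saved under pics/ and viewed, at most 10 in all, crops included, and the job is handed in when it is done.

Besides the shell and the picture viewer there is one more tool, called as name([rows], argument=value, ...), one row to a line, values as JSON. apply_moves: Moves the arm, as the interface text tells. Its arguments: {"type":"object","properties":{"rows":{"type":"array"},"fingers":{"type":"number"},"grip_force":{"type":"number"}},"required":["rows"]}

```bash
mkdir -p pics; cat > h.py <<'E'
from bench import sense, eyes, job, models
import numpy as np, cv2
np.set_printoptions(precision=1,suppress=True)
def save(n,p): cv2.imwrite('pics/'+n,p[:,:,::-1])
E
python3 - <<'E'
from h import *
s=sense();print(s['time'],s['tool_pos'],s['tcp_rot'],s['finger_gap'])
P=[]
for c in('scene','top'):
    p,d=eyes.snapshot(c);P.append(p)
    for n in('stand','shelf_top','shelf_grip','jar_center','stamp_center','bowl','tape'):
        print(c,n,[(np.array(r['xyz']),round(r['confidence'],2)) for r in models.place_of(n,c)[:4]])
save('a.png',P[0]);save('b.png',P[1])
E
```

```text
0.0 [ 227.8 -554.5  230.2] [-179.9   -0.    22.3] 85.43656430812962
scene stand [(array([ 534. , -245.2,    0.7]), 0.81)]
scene shelf_top [(array([ 522.4, -163.3,   53.8]), 0.88)]
scene shelf_grip [(array([ 510.6, -113.2,   87.5]), 0.57)]
scene jar_center [(array([362.3, -17.8,  46.7]), 0.98), (array([306.8, 235.7,  49. ]), 0.87), (array([523.1, -47.1,  48.7]), 0.86)]
scene stamp_center [(array([ 606.4, -158.6,   82.5]), 0.65), (array([436. ,  28.1,  23.4]), 0.57), (array([421.6, 166.5,   0.2]), 0.34)]
scene bowl [(array([454.8, 336.4,   0.3]), 0.74), (array([417.3, 166.3,  -0.3]), 0.65)]
scene tape [(array([423.7, 165.4,  -4.2]), 0.93)]
top stand [(array([ 537.5, -240.9,   -0.3]), 0.66)]
top shelf_top [(array([ 519.8, -159.2,   54.9]), 0.58)]
top shelf_grip [(array([ 509.1, -117.2,   84.8]), 0.74), (array([ 537.7, -244.1,   -0.6]), 0.58)]
top jar_center [(array([312.6, 241.5,  47.1]), 0.89), (array([524. , -44.1,  45. ]), 0.73), (array([361.6, -18.6,  48.5]), 0.64)]
top stamp_center [(array([ 607.7, -158.4,   72.5]), 0.5), (array([435. ,  30.3,  25.3]), 0.47)]
top bowl [(array([450.4, 338.4,   0.8]), 0.76)]
top tape [(array([418.3, 166.8,   0.7]), 0.79)]
```

View pics/a.png

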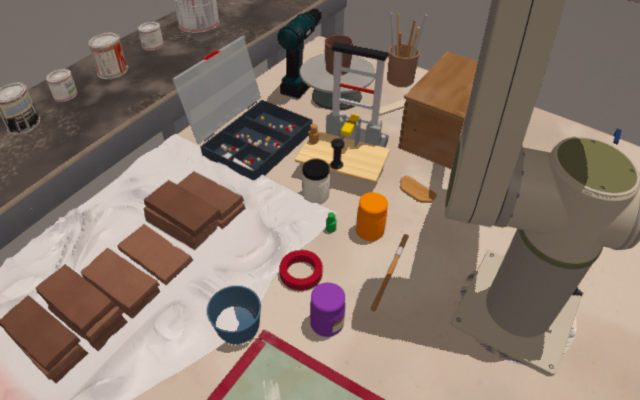

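View pics/b.png

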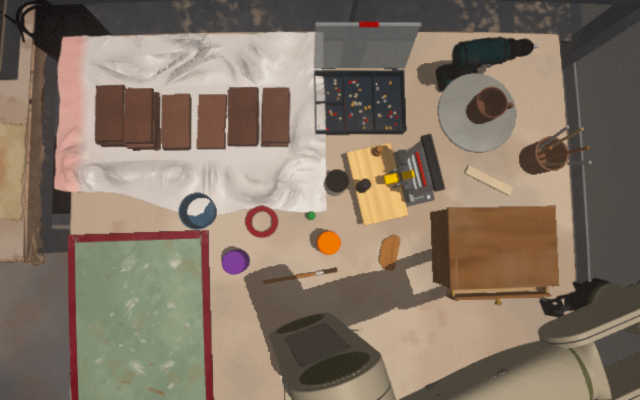

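```bash
python3 - <<'E'
from h import *
print(sense()['time'])
for c,im in(('scene','a'),('top','b')):
    k=eyes.get_calibration(c)
    for n,X in dict(jarA=(362,-18,47),jarB=(310,239,47),jarC=(523.5,-45,47),grip=(510,-115,87),stamp=(607,-158,80),stand=(536,-243,0)).items():
        print(c,n,cv2.projectPoints(np.array([X],float),cv2.Rodrigues(np.array(k['R']))[0],np.array(k['t'],float),np.array(k['intrinsics'],float),np.array(k['D'],float))[0].ravel())
E
```

```text
0.8
scene jarA [370.3 216.2]
scene jarB [327.2 311.4]
scene jarC [316.3 181.4]
scene grip [337.3 154.7]
scene stamp [313.6 134. ]
scene stand [353.  150.6]
top jarA [327.1 241.5]
top jarB [233.9 262.2]
top jarC [335.6 183.1]
top grip [362.7 186. ]
top stamp [377.  150.8]
top stand [401.9 179.8]
```

The white jar with the black lid is at scene (316,181) and top (336,183), world about (523,-45). The orange jar (370,216) and purple jar (327,311) are look-alikes. The brown stamp on the shelf is at scene (313,134), and the green one at (331,222) isn't meant. The shelf grip is at scene (337,155). I'll check obstacle heights and confirm the targets in an enlarged crop.

```bash
python3 - <<'E'
from h import *
p,d=eyes.snapshot('top');k=eyes.get_calibration('top')
K=np.array(k['intrinsics'],float);R=np.array(k['R']);t=np.array(k['t'],float).ravel()
v,u=np.mgrid[0:400,0:640]
n=cv2.undistortPoints(np.stack([u,v],-1).reshape(-1,1,2).astype(float),K,np.array(k['D'],float)).reshape(400,640,2)
W=(np.dstack([n*d[...,None],d])-t)@R
for nm,(a,b,c,e) in dict(box=(440,550,215,285),mast=(415,440,140,200),shelf=(370,400,190,215),jarlid=(330,343,177,187),grip=(360,366,182,189),tools=(440,540,60,140),gripper=(540,600,280,330)).items():
    w=W[c:e,a:b].reshape(-1,3);print(nm,np.percentile(w,[2,50,98],axis=0).ravel())
s=eyes.snapshot('scene')[0][90:250,260:420];save('c.png',cv2.resize(s,None,fx=3.5,fy=3.5,interpolation=2))
E
```

```text
box [ 249.1 -576.6   98.3  334.5 -435.   169.5  419.5 -318.8  174.1]
mast [ 476.3 -354.4   -1.9  531.  -246.9  239.6  646.6 -224.8  304.7]
shelf [ 434.5 -219.8   50.   468.  -178.4   54.9  501.4 -138.7   59.7]
jarlid [509.7 -58.6  89.7 521.5 -42.4  94.2 534.6 -26.   99.4]
grip [ 500.2 -115.4  114.8  508.1 -109.   127.7  516.  -102.3  132.3]
tools [ 639.8 -672.7   -3.6  745.9 -466.5   93.5  890.9 -342.7  207.8]
gripper [ 121.1 -743.4   -3.8  233.5 -516.9  371.3  264.5 -335.4  644.6]
```

View pics/c.png

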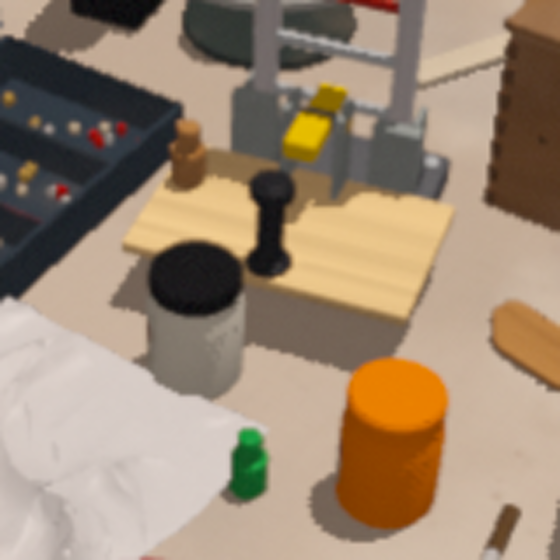

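The crop confirms it: white jar with black lid at crop (196,320), brown stamp at (188,155), grip at (270,225). Next I'll raise the arm and travel above the grip.

apply_moves([
  [0,0,-45,0,0,0],
  [0,0,-45,0,0,0],
  [0,0,-50,0,0,0],
  [42.8,-30,0,0,0,-0.138],
  [46.5,-23.8,0,0,0,-0.138],
], fingers=70)

```text
time: 1.52
tool_pos: [284.8, -466.6, 372.2]
tcp_rot: [179.9, 0.0, 38.3]
ft_force: [0.5, 0.8, 0.3]
finger_gap: 70.3
grip_force: 0.0
```

apply_moves([
  [49.3,-17.2,0,0,0,-0.138],
  [51.2,-10.3,0,0,0,-0.138],
  [52.2,-3.1,0,0,0,-0.138],
  [52.1,4.2,0,0,0,-0.138],
  [51,11.3,0,0,0,-0.138],
])

```text
time: 2.15
tool_pos: [426.0, -245.5, 371.5]
tcp_rot: [180.0, 0.0, 77.9]
ft_force: [-0.0, -0.5, -0.0]
finger_gap: 70.2
grip_force: 0.0
```

apply_moves([
  [49,18.2,0,0,0,-0.138],
  [46,24.8,0,0,0,-0.138],
  [42,31,0,0,0,-0.138],
  [0,0,0,0,0,0],
  [0,0,0,0,0,0],
])

```text
time: 2.78
tool_pos: [510.1, -115.4, 371.2]
tcp_rot: [-180.0, 0.0, 101.4]
ft_force: [0.2, 0.2, -0.0]
finger_gap: 69.7
grip_force: 0.0
```

```bash
python3 - <<'E'
from h import *
s=sense();print(s['time'],s['tool_pos'],s['tcp_rot'],s['finger_gap'],np.array(s['joint_pos']),s['ft_force'])
p,d=eyes.snapshot('wrist');save('d.png',p)
for n in('shelf_grip','stand','stamp_center','shelf_top','jar_center'):
    print(n,[(np.array(r['xyz']),round(r['confidence'],2)) for r in models.place_of(n,'wrist')[:3]])
E
```

```text
2.775 [ 510.1 -115.4  371.2] [-180.     0.   101.4] 69.73407694345997 [-18.3  -5.3  83.7  -0.  101.6 -29.7] [ 0.2  0.2 -0. ]
shelf_grip [(array([ 510.4, -115.6,   91.8]), 0.77), (array([ 516.3, -155.8,   50.8]), 0.18)]
stand [(array([ 535. , -245.2,    0.6]), 0.89)]
stamp_center [(array([429.8,  25.8,  25.4]), 0.78), (array([ 610. , -157.8,   82.1]), 0.71)]
shelf_top [(array([ 515.5, -157.1,   55.1]), 0.77)]
jar_center [(array([360.3, -19.1,  47.3]), 0.64)]
```

View pics/d.png

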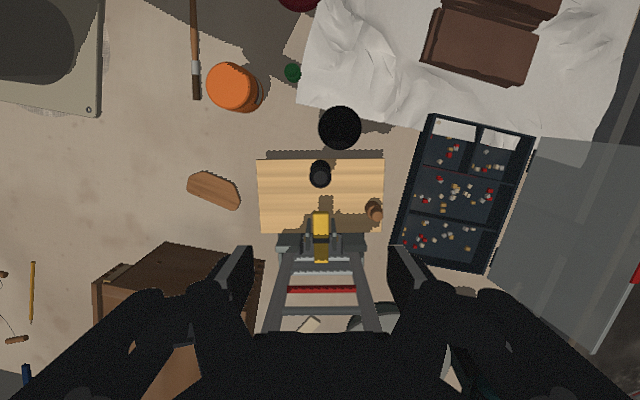

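The wrist view agrees with the earlier measurements: grip at (320,175), jar lid at (340,127), and the shelf square to the tool. Descending.

apply_moves([
  [0,0,50,0,0,0],
  [0,0,50,0,0,0],
  [0,0,50,0,0,0],
  [0,0,50,0,0,0],
  [0,0,40,0,0,0],
])

```text
time: 3.7
tool_pos: [509.2, -115.6, 129.1]
tcp_rot: [-179.9, -0.0, 101.3]
ft_force: [-0.4, 0.6, -0.6]
finger_gap: 70.1
grip_force: 0.0
```

apply_moves([
  [0,0,30,0,0,0],
  [0,0,30,0,0,0],
  [0,0,0,0,0,0],
  [0,0,0,0,0,0],
  [0,0,0,0,0,0],
])

```text
time: 4.32
tool_pos: [511.6, -115.9, 73.2]
tcp_rot: [179.8, 0.1, 101.4]
ft_force: [-0.4, -0.5, -0.2]
finger_gap: 70.0
grip_force: 0.0
```

apply_moves([
  [0,0,0,0,0,0],
  [0,0,0,0,0,0],
  [0,0,0,0,0,0],
  [0,0,0,0,0,0],
  [0,0,0,0,0,0],
], fingers=0, grip_force=50)

```text
time: 4.95
tool_pos: [510.0, -115.4, 71.9]
tcp_rot: [-180.0, 0.0, 101.4]
ft_force: [-5.6, -0.9, 6.8]
finger_gap: 26.0
grip_force: 47.0
```

apply_moves([
  [0,0,0,0,0,0],
  [0,0,0,0,0,0],
  [0,0,0,0,0,0],
  [0,0,0,0,0,0],
  [0,0,0,0,0,0],
])

```text
time: 5.58
tool_pos: [510.0, -115.4, 71.9]
tcp_rot: [-180.0, 0.0, 101.4]
ft_force: [-5.8, -0.1, 6.5]
finger_gap: 26.0
grip_force: 47.0
```

```bash
python3 - <<'E'
from h import *
s=sense();print(s['time'],s['tool_pos'],s['finger_gap'],s['grip_force'],s['ft_force'],s['wrist_torque'])
p,d=eyes.snapshot('wrist');save('e.png',p)
E
```

```text
5.575 [ 510.  -115.4   71.9] 26.008449996635967 46.962533868063474 [-5.8 -0.1  6.5] [-0.1  0.8  0. ]
```

View pics/e.png

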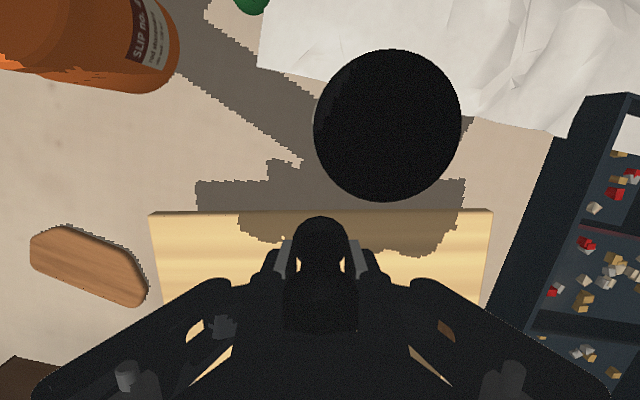

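The fingers have closed round the knob at (320,270), but the gap reads 26 mm instead of 20. I'll do a gentle test lift.

apply_moves([
  [0,0,-3,0,0,0],
  [0,0,-3,0,0,0],
  [0,0,-3,0,0,0],
  [0,0,-3,0,0,0],
  [0,0,0,0,0,0],
])

```text
time: 6.25
tool_pos: [510.0, -115.4, 83.4]
tcp_rot: [-180.0, 0.0, 101.4]
ft_force: [-1.9, -4.3, -4.8]
finger_gap: 26.1
grip_force: 48.4
```

```bash
python3 - <<'E'
from h import *
s=sense();print(s['time'],s['tool_pos'],s['finger_gap'],s['grip_force'],s['ft_force'],s['wrist_torque'])
p,d=eyes.snapshot('scene')
save('f.png',cv2.resize(p[90:250,260:420],None,fx=3.5,fy=3.5,interpolation=2))
print([(np.array(r['xyz']),round(r['confidence'],2)) for r in models.place_of('shelf_top','scene')])
E
```

```text
6.25 [ 510.  -115.4   83.4] 26.122539856161666 48.382883220776876 [-1.9 -4.3 -4.8] [-0.5  0.2  0.1]
[(array([ 521.2, -160.4,   66.4]), 0.83)]
```

View pics/f.png

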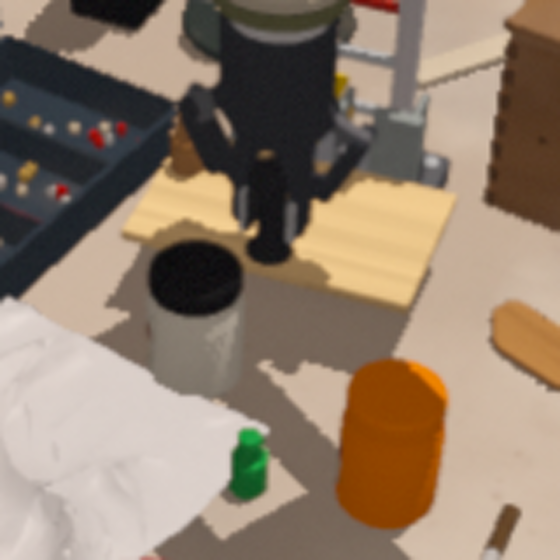

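The shelf rose about 11.5 mm with the tool, so the grip holds. Lifting to about +116 mm.

apply_moves([
  [0,0,-5,0,0,0],
  [0,0,-7,0,0,0],
  [0,0,-7,0,0,0],
  [0,0,-7,0,0,0],
  [0,0,-7,0,0,0],
])

```text
time: 6.98
tool_pos: [509.9, -115.4, 116.5]
tcp_rot: [-180.0, -0.0, 101.4]
ft_force: [-0.6, -5.2, -7.0]
finger_gap: 26.2
grip_force: 48.7
```

apply_moves([
  [0,0,-7,0,0,0],
  [0,0,-7,0,0,0],
  [0,0,-7,0,0,0],
  [0,0,-7,0,0,0],
  [0,0,-7,0,0,0],
])

```text
time: 7.6
tool_pos: [509.9, -115.4, 151.5]
tcp_rot: [-180.0, 0.0, 101.4]
ft_force: [0.3, -4.9, -7.8]
finger_gap: 26.3
grip_force: 48.9
```

apply_moves([
  [0,0,-7,0,0,0],
  [0,0,-7,0,0,0],
  [0,0,-7,0,0,0],
  [0,0,-7,0,0,0],
  [0,0,-7,0,0,0],
])

```text
time: 8.22
tool_pos: [509.9, -115.4, 186.5]
tcp_rot: [-180.0, 0.0, 101.4]
ft_force: [-1.0, -6.1, -7.2]
finger_gap: 26.8
grip_force: 49.0
```

```bash
python3 - <<'E'
from h import *
s=sense();print(s['time'],s['tool_pos'],s['finger_gap'],s['grip_force'],s['ft_force'],s['wrist_torque'])
for c in ('scene','top'):
    p,d=eyes.snapshot(c)
    print([(np.array(r['xyz']),round(r['confidence'],2)) for n in('shelf_top','stamp_center') for r in models.place_of(n,c)])
E
```

```text
8.225 [ 509.9 -115.4  186.5] 26.790106036931252 49.0344349143561 [-1.  -6.1 -7.2] [-0.7  0.3  0. ]
[(array([ 519.4, -160.5,  168.9]), 0.6), (array([438.1,  32.5,  26.6]), 0.51), (array([ 609. , -156.7,  196.3]), 0.43)]
[(array([438.2,  25.7,  26.3]), 0.48)]
```

apply_moves([
  [0,0,-1,0,0,0],
  [0,0,-1,0,0,0],
  [0,0,0,0,0,0],
  [0,0,0,0,0,0],
  [0,0,0,0,0,0],
])

```text
time: 9.15
tool_pos: [509.9, -115.4, 188.5]
tcp_rot: [-180.0, 0.0, 101.4]
ft_force: [-1.8, -4.2, -5.5]
finger_gap: 26.6
grip_force: 49.0
```

apply_moves([
  [0,0,4,0,0,0],
  [0,0,4,0,0,0],
  [0,0,4,0,0,0],
  [0,0,4,0,0,0],
  [0,0,4,0,0,0],
])

```text
time: 9.78
tool_pos: [509.9, -115.4, 168.5]
tcp_rot: [-180.0, 0.0, 101.4]
ft_force: [-3.1, -4.3, -4.1]
finger_gap: 26.2
grip_force: 48.9
```

apply_moves([
  [0,0,2,0,0,0],
  [0,0,1.5,0,0,0],
  [0,0,1,0,0,0],
  [0,0,1,0,0,0],
  [0,0,0,0,0,0],
])

```text
time: 10.4
tool_pos: [509.9, -115.4, 163.0]
tcp_rot: [-180.0, 0.0, 101.4]
ft_force: [-2.5, -4.6, -5.5]
finger_gap: 26.2
grip_force: 49.0
```

apply_moves([
  [0,0,0.5,0,0,0],
  [0,0,0.5,0,0,0],
  [0,0,0.5,0,0,0],
  [0,0,0,0,0,0],
  [0,0,0,0,0,0],
])

```text
time: 11.02
tool_pos: [509.9, -115.4, 161.6]
tcp_rot: [-180.0, 0.0, 101.4]
ft_force: [-2.2, -4.9, -3.9]
finger_gap: 26.2
grip_force: 48.9
```

apply_moves([
  [0,0,0.5,0,0,0],
  [0,0,0.5,0,0,0],
  [0,0,0.5,0,0,0],
  [0,0,0,0,0,0],
  [0,0,0,0,0,0],
])

```text
time: 11.65
tool_pos: [510.0, -115.4, 161.0]
tcp_rot: [-180.0, 0.0, 101.4]
ft_force: [-6.1, -4.0, 1.0]
finger_gap: 26.4
grip_force: 48.6
```

```bash
python3 - <<'E'
from h import *
s=sense();print(s['time'],s['tool_pos'],s['ft_force'])
p,d=eyes.snapshot('scene')
print([(np.array(r['xyz']),round(r['confidence'],2)) for n in('shelf_top','stamp_center') for r in models.place_of(n,'scene')])
E
```

```text
11.65 [ 510.  -115.4  161. ] [-6.1 -4.   1. ]
[(array([ 521. , -159.1,  144.2]), 0.68), (array([ 606.7, -157.7,  169.9]), 0.64), (array([437.3,  30.1,  24.6]), 0.48)]
```

The shelf has seated: the force reversed at z = 161 and the shelf top is at about 144. Releasing.

apply_moves([
  [0,0,0,0,0,0],
  [0,0,0,0,0,0],
  [0,0,0,0,0,0],
  [0,0,0,0,0,0],
  [0,0,0,0,0,0],
], fingers=70)

```text
time: 12.42
tool_pos: [510.3, -115.2, 159.8]
tcp_rot: [-180.0, -0.0, 101.4]
ft_force: [0.1, -0.4, -0.3]
finger_gap: 70.1
grip_force: 0.0
```

```bash
python3 - <<'E'
from h import *
s=sense();print(s['time'],s['tool_pos'],s['ft_force'],s['finger_gap'])
p,d=eyes.snapshot('scene')
print([(np.array(r['xyz']),round(r['confidence'],2)) for n in('shelf_top','stamp_center','jar_center') for r in models.place_of(n,'scene')])
save('g.png',cv2.resize(p[70:250,240:420],None,fx=3.3,fy=3.3,interpolation=2))
E
```

```text
12.425 [ 510.3 -115.2  159.8] [ 0.1 -0.4 -0.3] 70.11082305854684
[(array([ 520.9, -159.9,  145. ]), 0.71), (array([ 607.9, -159. ,  170.7]), 0.51), (array([438.1,  28.7,  25.1]), 0.48), (array([359.1, -18.9,  47.9]), 0.97), (array([522.9, -45.3,  45.8]), 0.69), (array([302.5, 235.1,  46.6]), 0.65)]
```

View pics/g.png

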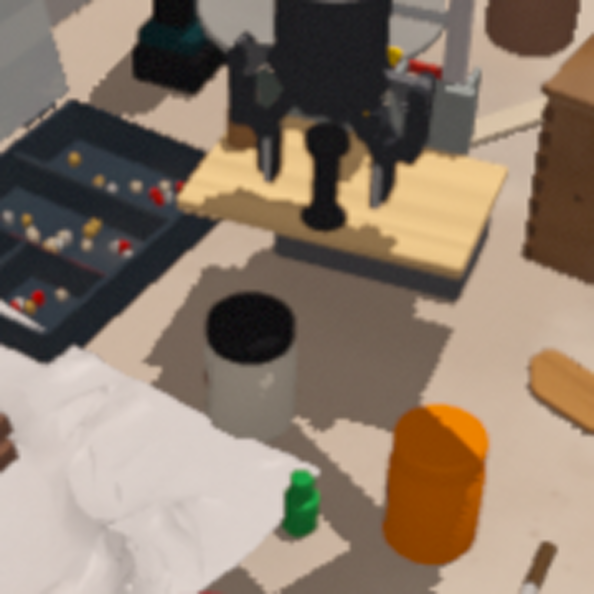

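The shelf hangs free on the red rung. The stamp is still standing at crop (240,135), and the jar is untouched at (250,365). Next I'll go up over the knob and to the jar's front, then tilt the tool to push the jar in low with two spread fingertips.

apply_moves([
  [0,0,-35,0,0,0],
  [0,0,-40,0,0,0],
  [50,0,0,0,0,0],
  [50,13,0,0,0,0],
  [40,14,0,0,0,0],
])

```text
time: 13.25
tool_pos: [508.9, 28.8, 235.1]
tcp_rot: [180.0, -0.0, 101.4]
ft_force: [0.5, -0.5, -0.5]
finger_gap: 69.9
grip_force: 0.0
```

apply_moves([
  [0,0,0,0,-0.175,0],
  [0,0,0,0,-0.175,0],
  [0,0,0,0,-0.175,0],
  [0,0,0,0,-0.175,0],
  [0,0,0,0,-0.173,0],
], fingers=40)

```text
time: 13.88
tool_pos: [509.6, 28.2, 235.9]
tcp_rot: [179.7, 50.3, 101.3]
ft_force: [0.9, -0.3, -0.6]
finger_gap: 40.1
grip_force: 0.0
```

```bash
cat >> h.py <<'E'
from scipy.spatial.transform import Rotation as Ro
O=np.array([535.5,-244.,0]);a=np.radians(-78.6);S=np.array([[np.cos(a),np.sin(a),0],[-np.sin(a),np.cos(a),0],[0,0,1]])
def st(): 
    s=sense();T=Ro.from_euler('xyz',s['tcp_rot'],degrees=True).as_matrix()
    print(s['time'],s['tool_pos'],s['tcp_rot'],s['finger_gap'],s['ft_force'],'J',np.array(s['joint_pos']));print('tcp in stand',S@(np.array(s['tool_pos'])-O),'tool axes in stand',(S@T).round(2).tolist());return s,T
E
python3 - <<'E'
from h import *
s,T=st();print(np.array(eyes.get_calibration('wrist')['mount']))
for c in('scene','top'):
    p,d=eyes.snapshot(c)
    for n in('jar_center','bowl','tape','shelf_top','stamp_center'):
        print(c,n,[(np.array(r['xyz']),S@(np.array(r['xyz'])-O),round(r['confidence'],2)) for r in models.place_of(n,c)[:3] if n!='jar_center' or r['xyz'][0]>450])
E
```

```text
13.875 [509.6  28.2 235.9] [179.7  50.3 101.3] 40.10898444967713 [ 0.9 -0.3 -0.6] J [ 28.4   4.6 102.  -47.5  91.7  23.6]
tcp in stand [-272.    28.4  235.9] tool axes in stand [[-0.64, -0.0, 0.77], [0.0, 1.0, 0.0], [-0.77, 0.0, -0.64]]
[[  -0.    -1.    -0.3   67.6]
 [   1.    -0.     0.     0.9]
 [  -0.    -0.3    1.  -142.5]
 [   0.     0.     0.     1. ]]
scene jar_center [(array([525.1, -46.4,  48.4]), array([-195.8,   28.9,   48.4]), 0.68)]
scene bowl [(array([450.2, 337. ,  -4.4]), array([-586.4,   31.2,   -4.4]), 0.57)]
scene tape [(array([422.8, 165.6,   1. ]), array([-423.8,  -29.5,    1. ]), 0.61), (array([ 521.8, -159.8,  146.6]), array([-85.2,   3.2, 146.6]), 0.16)]
scene shelf_top [(array([ 518.6, -158.6,  144.8]), array([-87.1,   0.3, 144.8]), 0.86)]
scene stamp_center [(array([ 606.2, -158.5,  168.8]), array([-69.8,  86.2, 168.8]), 0.64), (array([435.7,  30.6,  26.3]), array([-288.9,  -43.6,   26.3]), 0.52)]
top jar_center [(array([523.3, -45.8,  44.1]), array([-196.7,   27.2,   44.1]), 0.67)]
top bowl []
top tape [(array([418.7, 167.4,  -0.2]), array([-426.4,  -33.2,   -0.2]), 0.82)]
top shelf_top [(array([ 520.7, -158.7,  143.1]), array([-86.5,   2.4, 143.1]), 0.83)]
top stamp_center [(array([ 610.4, -156.1,  161.6]), array([-71.4,  90.8, 161.6]), 0.58), (array([439.7,  26.8,  27.6]), array([-284.4,  -40.4,   27.6]), 0.54)]
```

apply_moves([
  [30,0,25,0,0,0],
  [30,0,25,0,0,0],
  [30,0,25,0,0,0],
  [30,0,25,0,0,0],
  [30,0,25,0,0,0],
])

```text
time: 15.1
tool_pos: [509.2, 27.8, 38.7]
tcp_rot: [179.9, 50.0, 101.3]
ft_force: [0.9, 0.2, -0.1]
finger_gap: 39.8
grip_force: 0.0
```

```bash
python3 - <<'E'
from h import *
st()
E
```

```text
15.1 [509.2  27.8  38.7] [179.9  50.  101.3] 39.840900474653616 [ 0.9  0.2 -0.1] J [ 28.2  22.5 105.  -48.7  77.5  39. ]
tcp in stand [-271.6   28.    38.7] tool axes in stand [[-0.64, 0.0, 0.77], [0.0, 1.0, 0.0], [-0.77, 0.0, -0.64]]
```

apply_moves([
  [-12.9,0,15.3,0,0,0],
  [-12.9,0,15.3,0,0,0],
  [-3.9,0,4.6,0,0,0],
  [-3.9,0,4.6,0,0,0],
  [-3.9,0,4.6,0,0,0],
])

```text
time: 15.72
tool_pos: [521.2, -29.1, 40.8]
tcp_rot: [179.8, 50.0, 101.3]
ft_force: [0.5, 2.6, 1.5]
finger_gap: 39.8
grip_force: 1.0
```

apply_moves([
  [-3.9,0,4.6,0,0,0],
  [-3.9,0,4.6,0,0,0],
  [-3.9,0,4.6,0,0,0],
  [-3.9,0,4.6,0,0,0],
  [-3.9,0,4.6,0,0,0],
])

```text
time: 16.35
tool_pos: [526.4, -59.1, 39.8]
tcp_rot: [-180.0, 50.0, 101.4]
ft_force: [-0.3, 1.4, 1.1]
finger_gap: 39.8
grip_force: 1.0
```

```bash
python3 - <<'E'
from h import *
st()
p,d=eyes.snapshot('wrist');save('w.png',p)
p,d=eyes.snapshot('scene')
print([(np.array(r['xyz']),S@(np.array(r['xyz'])-O)) for r in models.place_of('jar_center','scene') if r['xyz'][0]>450])
save('i.png',cv2.resize(p[70:270,240:440],None,fx=3,fy=3,interpolation=2))
E
```

```text
16.35 [526.4 -59.1  39.8] [-180.    50.   101.4] 39.76224501364669 [-0.3  1.4  1.1] J [ 18.9  19.1 109.4 -53.4  71.2  34.9]
tcp in stand [-183.1   27.6   39.8] tool axes in stand [[-0.64, -0.0, 0.77], [-0.0, 1.0, -0.0], [-0.77, -0.0, -0.64]]
[(array([531.5, -88.1,  46.4]), array([-153.6,   26.9,   46.4]))]
```

View pics/i.png

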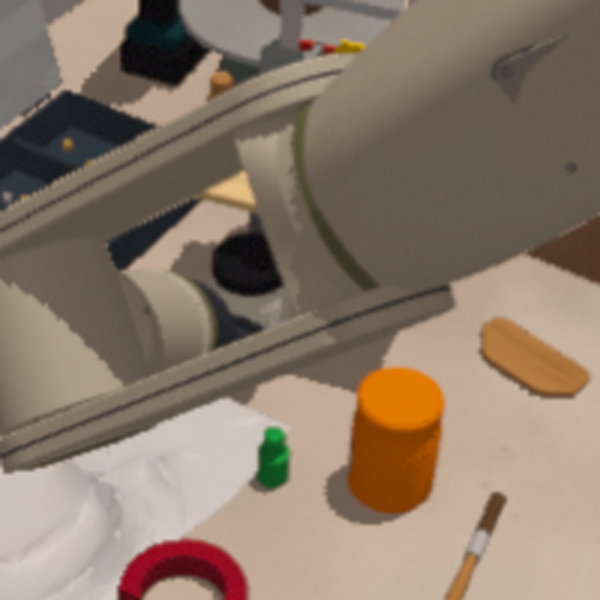

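The jar is upright at crop (250,265) and following the fingers, at stand x of -154. I'll push about 56 mm more.

apply_moves([
  [-3.6,0,4.3,0,0,0],
  [-3.6,0,4.3,0,0,0],
  [-3.6,0,4.3,0,0,0],
  [-3.6,0,4.3,0,0,0],
  [-3.6,0,4.3,0,0,0],
])

```text
time: 17.12
tool_pos: [532.0, -86.6, 39.9]
tcp_rot: [-180.0, 50.0, 101.4]
ft_force: [-0.7, 1.6, -0.8]
finger_gap: 40.0
grip_force: 0.4
```

apply_moves([
  [-3.6,0,4.3,0,0,0],
  [-3.6,0,4.3,0,0,0],
  [-3.6,0,4.3,0,0,0],
  [-3.6,0,4.3,0,0,0],
  [-3.6,0,4.3,0,0,0],
])

```text
time: 17.75
tool_pos: [537.5, -114.0, 39.9]
tcp_rot: [180.0, 50.0, 101.4]
ft_force: [-1.0, 1.0, -0.7]
finger_gap: 40.0
grip_force: 0.4
```

```bash
python3 - <<'E'
from h import *
st()
p,d=eyes.snapshot('scene')
print([(np.array(r['xyz']),S@(np.array(r['xyz'])-O)) for r in models.place_of('jar_center','scene') if r['xyz'][0]>450])
p,d=eyes.snapshot('wrist')
print([(np.array(r['xyz']),S@(np.array(r['xyz'])-O)) for r in models.place_of('jar_center','wrist')])
E
```

```text
17.75 [ 537.5 -114.    39.9] [180.   50.  101.4] 40.04866809922196 [-1.   1.  -0.7] J [ 12.6  17.9 111.  -56.3  67.   32.2]
tcp in stand [-127.    27.7   39.9] tool axes in stand [[-0.64, -0.0, 0.77], [-0.0, 1.0, 0.0], [-0.77, 0.0, -0.64]]
[(array([ 539.8, -141.4,   49.5]), array([-99.7,  24.5,  49.5]))]
[(array([ 541.7, -143.2,   45.9]), array([-97.6,  26. ,  45.9]))]
```

The jar is at stand (-98, 26), under the shelf. Retreating along the way in, then up.

apply_moves([
  [3.2,0,-3.8,0,0,0],
  [9.6,0,-11.5,0,0,0],
  [19.2,0,-23,0,0,0],
  [25,0,-30,0,0,0],
  [25,0,-30,0,0,0],
])

```text
time: 18.58
tool_pos: [511.5, 13.9, 40.3]
tcp_rot: [180.0, 50.0, 101.4]
ft_force: [0.6, 0.4, -0.6]
finger_gap: 39.8
grip_force: 0.0
```

apply_moves([
  [-30,0,-25,0,0,0],
  [-30,0,-25,0,0,0],
  [-30,0,-25,0,0,0],
  [-30,0,-25,0,0,0],
  [0,0,0,0,0,0],
])

```text
time: 19.2
tool_pos: [513.9, 13.3, 200.1]
tcp_rot: [179.4, 49.9, 101.0]
ft_force: [-0.1, -0.1, -0.0]
finger_gap: 39.9
grip_force: 0.0
```

```bash
python3 - <<'E'
from h import *
st()
for c in('scene','top'):
    p,d=eyes.snapshot(c)
    for n in('jar_center','bowl','tape','shelf_top','stamp_center'):
        print(c,n,[(np.array(r['xyz']),S@(np.array(r['xyz'])-O),round(r['confidence'],2)) for r in models.place_of(n,c)[:3] if n!='jar_center' or r['xyz'][0]>450])
    if c=='scene': save('j.png',p)
E
```

```text
19.2 [513.9  13.3 200.1] [179.4  49.9 101. ] 39.945148877168016 [-0.1 -0.1 -0. ] J [ 26.7   6.1 104.2 -47.8  87.7  25.4]
tcp in stand [-256.5   29.7  200.1] tool axes in stand [[-0.64, -0.0, 0.77], [0.0, 1.0, 0.01], [-0.77, 0.01, -0.64]]
scene jar_center [(array([ 540.4, -143.1,   48.4]), array([-97.9,  24.7,  48.4]), 0.91)]
scene bowl [(array([450.7, 336.8,   0.1]), array([-586.1,   31.7,    0.1]), 0.84)]
scene tape [(array([421.7, 165.9,  -2.8]), array([-424.3,  -30.5,   -2.8]), 0.94)]
scene shelf_top [(array([ 524. , -158.8,  142.2]), array([-85.8,   5.6, 142.2]), 0.87)]
scene stamp_center [(array([439.5,  30.5,  25.3]), array([-288.1,  -39.8,   25.3]), 0.68), (array([ 513.3, -117. ,  176.7]), array([-128.9,    3.3,  176.7]), 0.65), (array([ 606.7, -160.2,  171.4]), array([-68.1,  86.4, 171.4]), 0.58)]
top jar_center []
top bowl [(array([ 536.9, -243.9,   -3.2]), array([ 0.2,  1.4, -3.2]), 0.45)]
top tape [(array([419.2, 169. ,  -4.2]), array([-427.8,  -32.4,   -4.2]), 0.85)]
top shelf_top [(array([ 521.5, -158.1,  147.8]), array([-87. ,   3.3, 147.8]), 0.67)]
top stamp_center [(array([ 608.2, -159.3,  163.8]), array([-68.7,  88. , 163.8]), 0.58), (array([435.3,  23.9,  26.1]), array([-282.4,  -45.3,   26.1]), 0.44)]
```

View pics/j.png

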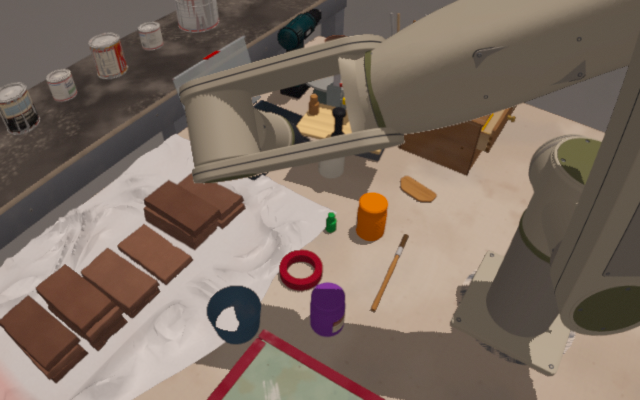

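The jar is at (331,162), upright under the shelf. The stamp is standing at (313,103), the bowl (234,314) and tape (301,269) haven't moved, and the robot is clear of everything.

```bash
python3 -c "
from bench import job
print(job.hand_in())"
```

```text
the job is handed in; nothing more can be done
None
```

I handed the job in at about 19.7 s of the 53 s allowed (the hand-in returned no verdict): the shelf hangs on the red rung, the white jar stands upright under it, the stamp is still standing on the shelf, and the bowl and tape are where they were.

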